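# Charge the ball mill's three pots and park its rotor

### The arm

A 6-joint arm with a two-finger parallel gripper is mounted at the origin on the work surface. World frame = base frame: x ahead of the robot, y to its left, z up, the work surface at z = 0. Lengths are in mm, angles in degrees, forces in N, time in s.
With the tool pointing down it reaches from about 350 to 850 mm from the base axis. Payload 8.1 kg.
Tool frame: the origin (TCP) lies midway between the tips of the shut fingers; the grasp point (between the pads) lies 19 mm behind it; z points along the fingers, y is the direction in which the jaws open and shut (so a half turn about z gives the same grasp; the last joint's range is limited). The gripper opens to 85 mm and grips with 20 to 120 N. Pads are 22 mm wide; open, the fingers measure 114 mm over their backs; the gripper's body (76 mm by 85 mm) begins 54 mm behind the grasp point. The pads swing forward as they close: fully open they stand 13 mm farther back than shut.
Start: joints at [-81.956, 7.471, 85.268, -0, 87.261, -4.893], TCP at [134.352, -584.769, 231.292] pointing down, gripper open.
Joint ranges: [-169.43, 169.43], [-51.17, 129.36], [1.28, 143.12], [-76.62, 256.62], [0, 156.53], [-152.29, 152.29]. Speed limits (degrees/s): [136.94, 136.94, 159.86, 180, 180, 180].

### API

Orientations are given as [roll, pitch, yaw] about the fixed x, y, z axes, in that order (R = Rz(yaw) Ry(pitch) Rx(roll)).
In Python, from bench import telemetry, snapshot, camera_params, job gives the robot as it stands. The module is installed in compiled form; this text tells all that it offers.
- The arm moves only by the shell command python3 -m jog 'ROWS' [FORCE]. ROWS is JSON, a list that holds one entry, the list of rows, each a list of 7 numbers: the shift along the tool's x, y, z in units of 50 mm (1.0 is 50 mm), then the turn, a rotation vector about the tool's x, y, z in units of 2 pi rad (1.0 is 2 pi rad), then the opening, from 0 (shut) to 1 (fully open). In form: [[[dx, dy, dz, rx, ry, rz, claw], ...]]. A call has 1 to 12 rows; each row shifts and turns the commanded pose from where the row before left it, along the tool's axes as they then stand; what a row does not reach is not made up. A row lasts 1/8 s, in which the tool goes at most 62.5 mm and 10.7 degrees, less where a joint would pass 70% of its speed; a pose out of reach is approached as far as the arm can. A call with a number of a shift or a turn outside -1 to 1 is refused whole. A call with a gripper value outside its range is refused whole. The fingers move at their own pace and stop on an object; FORCE is the grip in N (left out, the last holds). Time passes only in rows, so rows that do not move let the fingers close. It gives the time, the measured TCP pose, the force and the opening at its end, in the units of the state.
- telemetry.sense(): the state, without advancing time (a new reading comes with each control period).
- snapshot(name): name is "side" or "top" or "wrist"; returns (picture, depth): 384x512x3 uint8, red, green, blue; 384x512 float32, mm along the optical axis (not along the pixel's ray), 0 where there is no reading.
- camera_params(name): a dict with "K" (3x3 intrinsics, pixels), "D" ([k1, k2, p1, p2, k3] as OpenCV has them; the pictures are not rectified), "extrinsics" (4x4, takes a point from camera to world coordinates). Camera axes: x right, y down, z forward; pixel columns grow to the right and rows downward; lengths in mm; the calibration is good to about 2 mm. A picture is of the moment at which its call begins: read the wrist's pose just before it. camera_params takes no time and is no camera call; for the wrist camera it gives the pose at the moment of the call.
- job.hand_in(): hands the job in, once; it reports no verdict.
The state is a dict: "time": time; "joint_pos": joint angles; "qd": joint speeds; "joint_efforts": joint torques, N m; "tool_pos": TCP position; "tcp_rot": TCP orientation; "ft_force": force on the tool from outside, world axes, zero at the start; "wrist_torque": the same for the moment, N m; "finger_gap": finger opening in mm.
Only numpy, scipy, OpenCV 4.12 (cv2) and the standard library are available. Lean on these libraries where they do the work, as an engineer would, in place of code of your own. Each camera call takes 0.05 s, during which the arm holds its last target. There are 200 camera calls.

### The job

Charge the bench ball mill: put one of the large steel grinding balls from the tray into each of the rotor's three pots, letting each ball go at the pot's mouth rather than dropping it in from high above. Also turn the rotor, the shorter way round, so that the lug on its rim stands opposite the wedge of the cover latch, ready for the cover. Leave the two small balls in the tray and do not disturb the bottle, jar and beaker.

Things in the scene. Friction and masses are not known exactly. Their poses are not given: they have to be found in the camera images.
- mill: bench ball mill, white housing 270 x 260 mm, its deck 90 mm above the bench, fixed. Origin on the bench under the rotor's axis; x points to the rear, where the cover latch is, z up
- rotor (a joint): angle of the three-pot aluminium rotor (204 mm disc, its top 106 mm above the bench) about the vertical axis through the mill's origin, rad: 0 when the lug stands exactly opposite the latch wedge, growing anticlockwise seen from above. It turns without stops (continuous), starts anywhere between -2.4 and 2.4, and stays where it is left (friction about 0.12 N m)
- handle (a point): black bar handle on the rotor's hub, turning with it: 56 mm long, 14 mm wide, 26 mm high, on the rotor's axis; this point is its centre, 163 mm above the bench (top 176 mm, underside 150 mm). Its x axis runs along the bar and points towards the lug
- lug (a point): dark steel locking lug on the rotor's rim, 24 mm long (radially), 16 mm wide, 12 mm high; this point is the middle of its outer face, 103 mm from the rotor's axis and 112 mm above the bench
- latch (a point): tip of the steel wedge of the cover latch, fixed at the rear of the deck, 112 mm from the rotor's axis, 112 mm above the bench. The latch block behind it is 36 mm wide and its top is 116 mm above the bench
- pot1 (a point): steel pot of the rotor, 42 mm inside and 50 mm outside diameter, 30 mm deep, open at the top; this point is the centre of its mouth (136 mm above the bench), the flat floor lies 30 mm below it. The three pots are alike, 66 mm from the rotor's axis
- pot2 (a point): as pot1
- pot3 (a point): as pot1
- tray: white plastic ball tray, 216 x 62 x 14 mm, fixed on the bench. Origin at the centre of its underside, x along its length. Five round pockets 22 mm across and 3 mm deep lie in one row along x, 40 mm apart, centred on the tray; three hold large balls and two hold small ones, in any order
- ball1_center (a point): 25 mm bright steel grinding ball (about 64 g), loose; this point is its centre. The three such balls are alike and interchangeable. At the start it rests in one of the tray's pockets, its centre 12.5 mm above the pocket floor (23.5 mm above the bench)
- ball2_center (a point): as ball1_center
- ball3_center (a point): as ball1_center
- small1_center (a point): 15 mm steel ball (14 g), the wrong size for this job; this point is its centre, 18.5 mm above the bench. It stays in its tray pocket
- small2_center (a point): as small1_center
- amber_bottle: amber glass bottle, 68 mm diameter, about 145 mm high, a bystander; origin at the centre of its underside
- jar: white jar with a grey lid, 84 mm diameter, about 85 mm high, a bystander; origin at the centre of its underside
- beaker: empty glass beaker, 72 mm diameter, 95 mm high, a bystander; origin at the centre of its underside

How it is judged (in metres and radians):
At the end, for the whole second after the job is handed in: each of the three pots holds one large ball, at rest on its floor (centre within 12 mm of the pot's axis and below 125 mm over the bench); the rotor stands still with its angle within 0.09 rad (5 degrees) of 0, the lug opposite the latch wedge; both small balls lie in the tray (((horizontal distance between ball1_center and pot1 below 0.012 m and height (world z) of ball1_center below 0.125 m) or (horizontal distance between ball2_center and pot1 below 0.012 m and height (world z) of ball2_center below 0.125 m) or (horizontal distance between ball3_center and pot1 below 0.012 m and height (world z) of ball3_center below 0.125 m)) and ((horizontal distance between ball1_center and pot2 below 0.012 m and height (world z) of ball1_center below 0.125 m) or (horizontal distance between ball2_center and pot2 below 0.012 m and height (world z) of ball2_center below 0.125 m) or (horizontal distance between ball3_center and pot2 below 0.012 m and height (world z) of ball3_center below 0.125 m)) and ((horizontal distance between ball1_center and pot3 below 0.012 m and height (world z) of ball1_center below 0.125 m) or (horizontal distance between ball2_center and pot3 below 0.012 m and height (world z) of ball2_center below 0.125 m) or (horizontal distance between ball3_center and pot3 below 0.012 m and height (world z) of ball3_center below 0.125 m)) and value of joint rotor between -0.09 and 0.09 rad and velocity of joint rotor between -0.05 and 0.05 rad/s and linear speed of each of ball1, ball2, ball3 below 0.05 m/s and horizontal distance between each of small1_center, small2_center and tray below 0.12 m); the robot touches nothing.
It fails at once if the rotor is turned the long way round, past the side opposite the latch (angle beyond 2.9 rad either way) (value of joint rotor above 2.9 rad or value of joint rotor below -2.9 rad).
It fails at once if a ball is dropped into a pot from high above it (it falls in faster than 1.25 m/s, a drop of over 50 mm above the pot's mouth) ((linear speed of ball1 above 1.25 m/s and horizontal distance between ball1_center and pot1 below 0.02 m and height (world z) of ball1_center below 0.136 m) or (linear speed of ball1 above 1.25 m/s and horizontal distance between ball1_center and pot2 below 0.02 m and height (world z) of ball1_center below 0.136 m) or (linear speed of ball1 above 1.25 m/s and horizontal distance between ball1_center and pot3 below 0.02 m and height (world z) of ball1_center below 0.136 m) or (linear speed of ball2 above 1.25 m/s and horizontal distance between ball2_center and pot1 below 0.02 m and height (world z) of ball2_center below 0.136 m) or (linear speed of ball2 above 1.25 m/s and horizontal distance between ball2_center and pot2 below 0.02 m and height (world z) of ball2_center below 0.136 m) or (linear speed of ball2 above 1.25 m/s and horizontal distance between ball2_center and pot3 below 0.02 m and height (world z) of ball2_center below 0.136 m) or (linear speed of ball3 above 1.25 m/s and horizontal distance between ball3_center and pot1 below 0.02 m and height (world z) of ball3_center below 0.136 m) or (linear speed of ball3 above 1.25 m/s and horizontal distance between ball3_center and pot2 below 0.02 m and height (world z) of ball3_center below 0.136 m) or (linear speed of ball3 above 1.25 m/s and horizontal distance between ball3_center and pot3 below 0.02 m and height (world z) of ball3_center below 0.136 m)).
It fails at once if a small ball is taken out of its pocket (moved over 25 mm) (distance of any of small1_center, small2_center from where it was at the start of the episode above 0.025 m).
It fails at once if the bottle, jar or beaker is shifted by over 30 mm or tipped ((distance of amber_bottle from where it was at the start of the episode above 0.03 m or angle between amber_bottle's own z axis and vertical above 0.3 rad) or (distance of jar from where it was at the start of the episode above 0.03 m or angle between jar's own z axis and vertical above 0.3 rad) or (distance of beaker from where it was at the start of the episode above 0.03 m or angle between beaker's own z axis and vertical above 0.3 rad)).
It also fails if it takes over 69 s, if anything falls off the work surface, if the arm or the gripper's body presses on something with over 40 N, if the wrist force passes 120 N, or if a joint passes its speed limit or range.

## Working session

There is one attempt and no reset: what is moved stays moved. The work goes in short steps, Python scripts to look and compute and a shell command to move; the robot and the scene stay as the last step left them, time stands still between calls to the robot, and variables do not carry over. Pictures are saved under pics/ and viewed, about 8 in all and at most 12, crops included, and the job is handed in when it is done.

```bash
mkdir -p pics
cat > h.py <<'E'
import numpy as np, cv2
from bench import telemetry, snapshot, camera_params, job
from scipy.spatial.transform import Rotation as R
def shot(name,fn):
    p=camera_params(name); im,d=snapshot(name)
    cv2.imwrite('pics/%s.png'%fn,im[:,:,::-1]); np.savez('pics/%s.npz'%fn,im=im,d=d,K=p['K'],D=p['D'],E=p['extrinsics'])
def load(fn): return np.load('pics/%s.npz'%fn)
def ray(s,u,v):
    n=cv2.undistortPoints(np.array([[[u,v]]],float),s['K'],s['D'])[0,0]
    return s['E'][:3,3], s['E'][:3,:3]@np.array([n[0],n[1],1])
def onz(s,u,v,z):
    o,r=ray(s,u,v); return o+r*(z-o[2])/r[2]
def cloud(s):
    h,w=s['d'].shape; g=np.stack(np.meshgrid(np.arange(w),np.arange(h)),-1).reshape(-1,1,2).astype(float)
    n=cv2.undistortPoints(g,s['K'],s['D'])[:,0]; d=s['d'].reshape(-1,1)
    P=np.hstack([n*d,d])@s['E'][:3,:3].T+s['E'][:3,3]; return P.reshape(h,w,3)
def proj(s,P):
    E=np.linalg.inv(s['E']); return cv2.projectPoints(np.array(P,float).reshape(-1,1,3),cv2.Rodrigues(E[:3,:3])[0],E[:3,3],s['K'],s['D'])[0][:,0]
E
python3 - <<'E'
from h import *
for n in ['top','side']:
    shot(n,n+'0'); print(n,camera_params(n)['extrinsics'].round(2).tolist(), camera_params(n)['K'][0])
print(telemetry.sense()); print(camera_params('wrist')['extrinsics'].round(1))
a=cv2.imread('pics/top0.png');cv2.imwrite('pics/top0b.png',cv2.resize(a,(800,600)))
E
```

```text
top [[0.03, -0.99, 0.13, 476.19], [-1.0, -0.03, 0.01, -35.13], [-0.0, -0.13, -0.99, 958.1], [0.0, 0.0, 0.0, 1.0]] [388.75464717   0.         252.49337155]
side [[0.99, -0.08, 0.07, 528.24], [-0.11, -0.72, 0.69, -613.81], [-0.01, -0.69, -0.72, 718.27], [0.0, 0.0, 0.0, 1.0]] [403.45529232   0.         252.71916002]
{'time': 0.1, 'joint_pos': array([-8.19569196e+01,  7.51388483e+00,  8.53245063e+01,  1.02189179e-04,
        8.72639033e+01, -4.89314421e+00]), 'qd': array([-0.01493737, -0.11459768, -0.17756983,  0.03019557,  0.05610329,
       -0.06284744]), 'joint_efforts': array([ 1.54955851e-03, -5.70954466e+01, -5.01942372e+01, -2.46208474e-04,
        8.26295611e-03,  9.96969760e-07]), 'tool_pos': array([ 134.26774539, -584.24601746,  230.30294507]), 'tcp_rot': array([-1.79898087e+02, -8.82716760e-03,  1.29362118e+01]), 'ft_force': array([-0.33340857, -0.80258657, -0.03980632]), 'wrist_torque': array([0.07038116, 0.00368548, 0.01612847]), 'finger_gap': 85.705520858724}
[[ 2.000e-01 -9.000e-01 -3.000e-01  1.980e+02]
 [-1.000e+00 -2.000e-01 -1.000e-01 -5.682e+02]
 [-0.000e+00  3.000e-01 -1.000e+00  3.725e+02]
 [ 0.000e+00  0.000e+00  0.000e+00  1.000e+00]]
```

View pics/top0b.png

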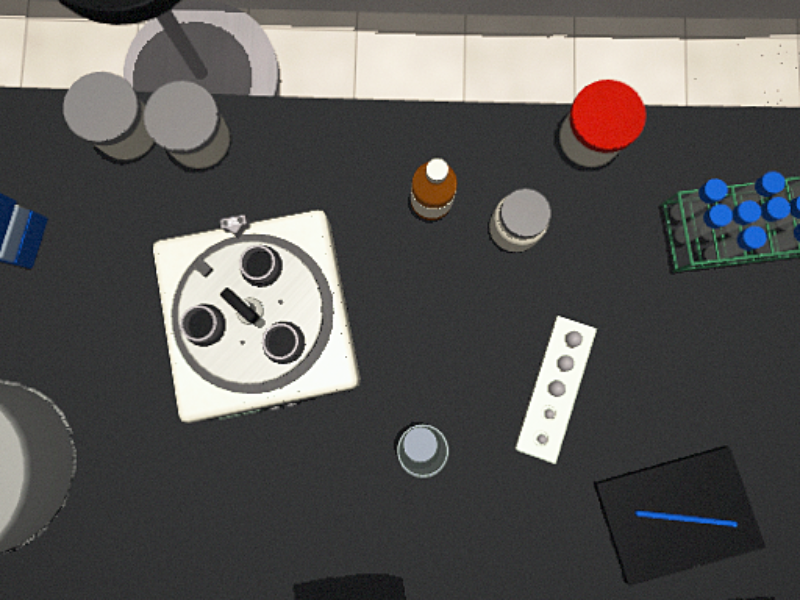

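The top view (800x600) shows the mill hub at about (252,313), the lug at (205,268) and the latch at (234,228), so the rotor angle is positive. Large balls sit at (573,340), (565,363) and (557,388), and small balls at (550,413) and (542,438). The bottle is at (433,190), the jar at (522,218) and the beaker at (423,450).

```bash
cat > meas.py <<'E'
from h import *
from scipy.optimize import least_squares
import sys
s=load(sys.argv[1]); k=.64
P=cloud(s)
# pots: rim depth points
M=onz(s,252*k,313*k,106)[:2]
rho=np.hypot(*(P[...,:2]-M).transpose(2,0,1))
m=(rho<95)&(rho>38)&(P[...,2]>129)&(P[...,2]<142)
Q=P[m]; print('rim pts',len(Q),Q[:,2].mean())
def f(p):
    c=[p[:2]+66*np.array([np.cos(p[2]+i*2*np.pi/3),np.sin(p[2]+i*2*np.pi/3)]) for i in range(3)]
    d=np.min([np.abs(np.hypot(*(Q[:,:2]-x).T)-23) for x in c],0); return d
best=min((least_squares(f,[*M,a],loss='soft_l1') for a in np.linspace(0,2.1,8)),key=lambda r:r.cost)
print('rotor c',best.x[:2].round(1),'pot ang',(np.degrees(best.x[2])%120).round(1),'rms',np.sqrt((best.fun**2).mean()).round(2))
c=best.x[:2]
print('rough M',M.round(1))
for nm,u,v,z in [('latch',234,234,114),('lug',205,268,118),('hA',223,291,176),('hB',263,323,176)]:
    q=onz(s,u*k,v*k,z)[:2]; print(nm,q.round(1),'r',np.hypot(*(q-c)).round(1),'ang',np.degrees(np.arctan2(*(q-c)[::-1])).round(1))
m=(rho<33)&(P[...,2]>168)&(P[...,2]<184); q=P[m][:,:2]; 
if len(q)>10:
    w,V=np.linalg.eigh(np.cov(q.T)); print('handle',q.mean(0).round(1),np.degrees(np.arctan2(V[1,1],V[0,1])).round(1),len(q))
m=(rho<112)&(rho>80)&(P[...,2]>112)&(P[...,2]<124); q=P[m][:,:2]
print('lug?',len(q),q.mean(0).round(1),np.degrees(np.arctan2(*(np.median(q,0)-c)[::-1])).round(1))
# mill housing orientation
m=(np.abs(P[...,2]-90)<5)&(rho<220); (cc,sz,an)=cv2.minAreaRect(P[m][:,:2].astype(np.float32)); print('deck',cc,sz,an)
# balls
g=cv2.cvtColor(s['im'],cv2.COLOR_RGB2GRAY)
t=[]
for u,v,r in [(573,340,12.5),(565,363,12.5),(557,388,12.5),(550,413,7.5),(542,438,7.5)]:
    q=onz(s,u*k,v*k,11+r); t.append(q[:2]); print('ball',q.round(1))
m=(np.abs(P[...,2]-14)<5)&(np.hypot(*(P[...,:2]-t[2]).transpose(2,0,1))<125)
w=m&(g>150); print('tray',cv2.minAreaRect(P[w][:,:2].astype(np.float32)))
for n,u,v,z in [('bottle',436,170,145),('jar',525,213,85),('beaker',423,450,50)]: print(n,onz(s,u*k,v*k,z).round())
E
python3 meas.py top0
python3 - <<'E'
import cv2
a=cv2.imread('pics/top0.png');cv2.imwrite('pics/c1.png',cv2.resize(a[130:300,95:385],(0,0),fx=2.7,fy=2.7,interpolation=cv2.INTER_CUBIC))
E
```

```text
rim pts 458 134.5620757502157
rotor c [574.6 173.7] pot ang 109.1 rms 1.33
rough M [571.6 171. ]
latch [682.7 201.1] r 111.5 ang 14.2
lug [631.8 237.4] r 85.6 ang 48.1
hA [591.4 193.3] r 25.8 ang 49.4
hB [551.1 139.1] r 41.8 ang -124.1
handle [574.6 173.3] 48.7 190
lug? 234 [599.7 208.3] 50.4
deck (575.3579711914062, 174.4427490234375) (265.6703796386719, 255.3965606689453) 13.193123817443848
ball [ 553.5 -304.5   23.5]
ball [ 517.9 -292.    23.5]
ball [ 479.7 -279.6   23.5]
ball [ 441.8 -270.1   18.5]
ball [ 404.2 -257.8   18.5]
tray ((481.094482421875, -279.7309265136719), (61.96307373046875, 215.6345977783203), 72.53302764892578)
bottle [774. -82. 145.]
jar [ 734. -218.   85.]
beaker [384. -77.  50.]
```

View pics/c1.png

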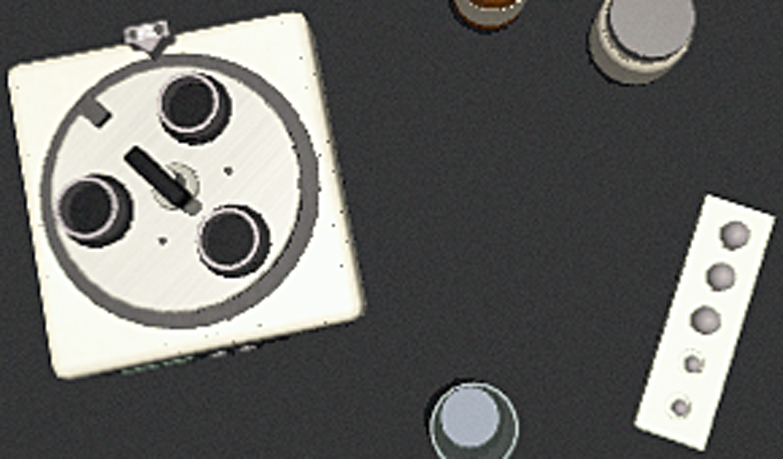

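```bash
python3 -m jog '[[[0,0,0,0,0,-0.0249,0.7],[0,0,0,0,0,-0.0249,0.7],[0,0,0,0,0,-0.0249,0.7],[0,0,0,0,0,-0.0248,0.7],[0.95,-0.19,0,0,0,0,0.7],[0.95,-0.19,0,0,0,0,0.7],[0.95,-0.19,0,0,0,0,0.7],[0.95,-0.19,0,0,0,0,0.7],[0.95,-0.19,0,0,0,0,0.7],[0.95,-0.19,0,0,0,0,0.7],[0.95,-0.19,0,0,0,0,0.7],[0.95,-0.19,0,0,0,0,0.7]]]' 60
python3 -m jog '[[[0.95,-0.19,0,0,0,0,0.7],[0.95,-0.19,0,0,0,0,0.7],[0.95,-0.19,0,0,0,0,0.7],[0.95,-0.19,0,0,0,0,0.7],[0.95,-0.19,0,0,0,0,0.7],[0.95,-0.19,0,0,0,0,0.7],[0.95,-0.19,0,0,0,0,0.7],[0,0,0,0,0,0,0.7],[0,0,0,0,0,0,0.7]]]'
cat > go.py <<'E'
from h import *
import sys
def go(x,y,z,yaw):
    s=telemetry.sense(); r=R.from_euler('xyz',s['tcp_rot'],degrees=True)
    d=r.inv().apply(np.array([x,y,z])-s['tool_pos'])/50
    print('t',round(s['time'],2),'pos',s['tool_pos'].round(1),'rot',s['tcp_rot'].round(1),'gap',round(s['finger_gap'],1),'F',s['ft_force'].round(1))
    print('tool-unit shift',d.round(3),'rz',round((s['tcp_rot'][2]-yaw)/360,4))
go(*map(float,sys.argv[1:]))
E
python3 go.py 574.6 173.7 152 48.7
python3 -c "
from h import *
shot('wrist','w1')"
```

```text
time: 1.6
tool_pos: [328.1, -247.4, 231.0]
tcp_rot: [-180.0, -0.0, 48.7]
ft_force: [0.3, -0.5, 0.9]
finger_gap: 59.7
time: 2.72
tool_pos: [496.5, 44.9, 230.7]
tcp_rot: [-180.0, 0.1, 48.8]
ft_force: [-0.7, 0.5, -0.4]
finger_gap: 59.8
t 2.73 pos [496.5  44.9 230.7] rot [-1.80e+02  1.00e-01  4.88e+01] gap 59.8 F [-0.7  0.5 -0.4]
tool-unit shift [ 2.97  -0.52   1.572] rz 0.0003
```

View pics/w1.png

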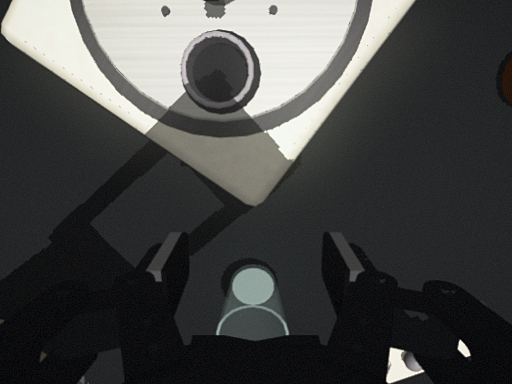

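The wrist view shows the rear-facing pot's rim centred at about (221,71), with the beaker safely below and behind the fingers.

```bash
python3 - <<'E'
from h import *
s=load('w1'); print(onz(s,221,71,136), proj(s,[[531,124.1,136]]))
E
python3 -m jog '[[[0.74,-0.13,0,0,0,0,0.7],[0.74,-0.13,0,0,0,0,0.7],[0.74,-0.13,0,0,0,0,0.7],[0.74,-0.13,0,0,0,0,0.7],[0,0,0.4,0,0,0,0.7],[0,0,0.4,0,0,0,0.7],[0,0,0,0,0,0,0.7]]]'
python3 go.py 574.6 173.7 152 48.7
python3 -c "
from h import *
shot('wrist','w2')"
```

```text
[533.6355464  124.46547443 136.        ] [[218.48258609  74.15777471]]
time: 3.65
tool_pos: [572.8, 171.6, 188.0]
tcp_rot: [-179.8, 0.3, 48.7]
ft_force: [-0.9, -0.5, 0.4]
finger_gap: 59.8
t 3.65 pos [572.8 171.6 188. ] rot [-179.8    0.3   48.7] gap 59.8 F [-0.9 -0.5  0.4]
tool-unit shift [0.059 0.001 0.72 ] rz -0.0001
```

View pics/w2.png

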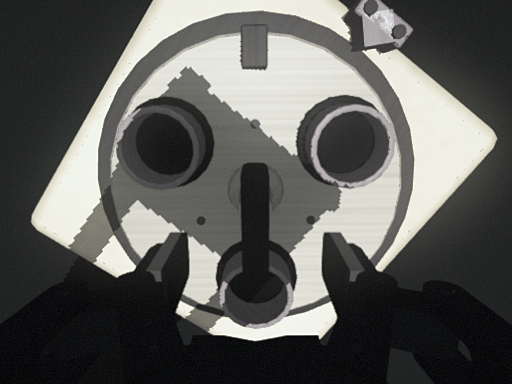

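Wrist view: the bar handle sits midway between the fingers. The lug's outer face is at (255,25), the latch tip at about (362,48), and pot mouths are at (165,144), (352,143) and (256,290).

```bash
python3 - <<'E'
from h import *
s=load('w2')
p=[onz(s,u,v,136)[:2] for u,v in [(165,144),(352,143),(256,290)]]; c=np.mean(p,0); print(np.round(p,1),c.round(1),[np.hypot(*(q-c)).round(1) for q in p])
for n,u,v,z in [('lug',254.5,25,118),('latch',359,50,113)]:
    q=onz(s,u,v,z)[:2]-c; print(n,np.hypot(*q).round(1),np.degrees(np.arctan2(q[1],q[0])).round(2))
E
python3 -m jog '[[[0.06,0,0.36,0,0,0,0.7],[0,0,0.36,0,0,0,0.7],[0,0,0,0,0,0,0.1],[0,0,0,0,0,0,0],[0,0,0,0,0,0,0],[0,0,0,0,0,0,0],[0,0,0,0,0,0,0]]]' 60
python3 go.py 574.6 173.7 152 13.5
```

```text
[[559.3 238. ]
 [641.1 166.9]
 [535.8 131.1]] [578.7 178.7] [np.float64(62.4), np.float64(63.5), np.float64(64.1)]
lug 98.4 49.78
latch 105.2 13.08
time: 4.58
tool_pos: [576.7, 176.2, 156.1]
tcp_rot: [-180.0, -0.0, 48.8]
ft_force: [-4.9, 2.5, 3.3]
finger_gap: 12.5
t 4.58 pos [576.7 176.2 156.1] rot [-180.    -0.    48.8] gap 12.5 F [-4.9  2.5  3.3]
tool-unit shift [-0.065  0.002  0.081] rz 0.098
```

```bash
python3 -m jog '[[[0,0,0,0,0,0.01,0],[0,0,0,0,0,0.01,0],[0,0,0,0,0,0.01,0],[0,0,0,0,0,0.01,0],[0,0,0,0,0,0.01,0],[0,0,0,0,0,0.01,0],[0,0,0,0,0,0.01,0],[0,0,0,0,0,0.01,0],[0,0,0,0,0,0.01,0],[0,0,0,0,0,0.01,0],[0,0,0,0,0,0,0]]]'
python3 -m jog '[[[0,0,0,0,0,0,0.5],[0,0,0,0,0,0,0.7],[0,0,0,0,0,0,0.7],[0,0,-0.5,0,0,0,0.7],[0,0,-0.5,0,0,0,0.7],[0,0,-0.5,0,0,0,0.7],[-0.6,0,0,0,0,0,0.7],[-0.5,0,0,0,0,0,0.7],[0,0,0,0,0,0,0.7]]]'
python3 -c "
from h import *
shot('wrist','w3');shot('top','top1')"
python3 go.py 574.6 173.7 152 13.5
```

```text
time: 5.95
tool_pos: [577.0, 175.6, 156.1]
tcp_rot: [180.0, -0.0, 12.8]
ft_force: [-4.4, 0.4, 4.5]
finger_gap: 12.5
time: 7.08
tool_pos: [522.5, 163.3, 230.6]
tcp_rot: [180.0, -0.0, 12.8]
ft_force: [0.8, 0.4, 0.4]
finger_gap: 59.9
t 7.17 pos [523.7 163.5 230.6] rot [ 1.80e+02 -1.00e-01  1.28e+01] gap 59.7 F [ 0.3  0.  -0.7]
tool-unit shift [1.035 0.026 1.574] rz -0.002
```

View pics/w3.png

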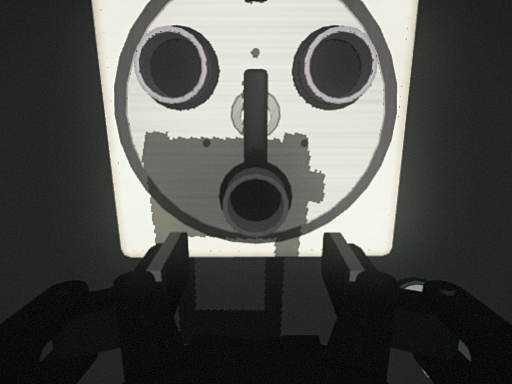

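The rotor now looks square to the housing: the bar is vertical at column 256 and the pots are at (172,66), (337,66) and (256,203). I'll refine the pot positions from depth and move on to the tray.

```bash
python3 - <<'E'
from h import *
from scipy.optimize import least_squares
for fn in ['w3','w2']:
    s=load(fn);P=cloud(s);M=np.array([576,175.])
    rho=np.hypot(*(P[...,:2]-M).transpose(2,0,1))
    m=(rho<100)&(rho>35)&(P[...,2]>131)&(P[...,2]<141)&(s['d']>0);Q=P[m]
    print(fn,len(Q),Q[:,2].mean())
    def f(p):
        c=[p[:2]+66*np.array([np.cos(p[2]+i*2*np.pi/3),np.sin(p[2]+i*2*np.pi/3)]) for i in range(3)]
        return np.min([np.abs(np.hypot(*(Q[:,:2]-x).T)-23) for x in c],0)
    b=min((least_squares(f,[*M,a],loss='soft_l1') for a in np.linspace(0,2.1,8)),key=lambda r:r.cost)
    print(b.x[:2].round(1),(np.degrees(b.x[2])%120).round(1),np.sqrt((b.fun**2).mean()).round(2))
s=load('w3');P=cloud(s)
m=(np.abs(P[...,2]-90)<4)&(s['d']>0)
# right/left deck edges direction from pixels
for a,b in [((94,0),(122,255)),((417,0),(392,255))]:
    d=onz(s,*a,90)-onz(s,*b,90); print('edge dir',np.degrees(np.arctan2(d[1],d[0])).round(2))
E
sed -i 's/^best=.*/&/' meas.py; python3 meas.py top1 | head -9
python3 go.py 519.3 -291.7 150 -17.4
```

```text
w3 4173 135.03472764359077
[575.1 176.8] 72.9 1.39
w2 5093 134.91820704336277
[575.5 177.3] 109.2 1.42
edge dir 12.72
edge dir 13.67
rim pts 310 134.78172369032666
rotor c [574.7 173.6] pot ang 72.9 rms 1.31
rough M [571.6 171. ]
latch [682.7 201.1] r 111.5 ang 14.3
lug [631.8 237.4] r 85.6 ang 48.2
hA [591.4 193.3] r 25.8 ang 49.8
hB [551.1 139.1] r 41.8 ang -124.4
handle [580.9 174.3] -165.4 153
lug? 146 [625.3 166. ] 10.2
t 7.17 pos [523.7 163.5 230.6] rot [ 1.80e+02 -1.00e-01  1.28e+01] gap 59.7 F [ 0.3  0.  -0.7]
tool-unit shift [-2.1   8.86  1.61] rz 0.0838
```

```bash
python3 -m jog '[[[0,0,0,0,0,0.028,0.7],[0,0,0,0,0,0.028,0.7],[0,0,0,0,0,0.028,0.7],[0.2,0.97,0,0,0,0,0.6],[0.2,0.97,0,0,0,0,0.6],[0.2,0.97,0,0,0,0,0.6],[0.2,0.97,0,0,0,0,0.6],[0.2,0.97,0,0,0,0,0.6],[0.2,0.97,0,0,0,0,0.6],[0.2,0.97,0,0,0,0,0.6],[0.2,0.97,0,0,0,0,0.6],[0.2,0.97,0,0,0,0,0.6]]]'
python3 -m jog '[[[0,0,0.8,0,0,0,0.6],[0,0,0.8,0,0,0,0.6],[0,0,0,0,0,0,0.6],[0,0,0,0,0,0,0.6]]]'
python3 -c "
from h import *
shot('wrist','w4')"
python3 go.py 481 -279.7 150 -17.4
```

```text
time: 8.68
tool_pos: [478.3, -282.1, 230.3]
tcp_rot: [180.0, -0.0, -17.5]
ft_force: [0.4, -0.4, 0.1]
finger_gap: 51.2
time: 9.18
tool_pos: [478.9, -280.4, 151.8]
tcp_rot: [180.0, -0.1, -17.5]
ft_force: [-0.2, -1.0, 0.3]
finger_gap: 51.2
t 9.22 pos [ 479.4 -280.7  152.5] rot [179.9  -0.2 -17.5] gap 51.0 F [ 0.7  0.  -0.5]
tool-unit shift [ 0.025 -0.029  0.051] rz -0.0002
```

View pics/w4.png

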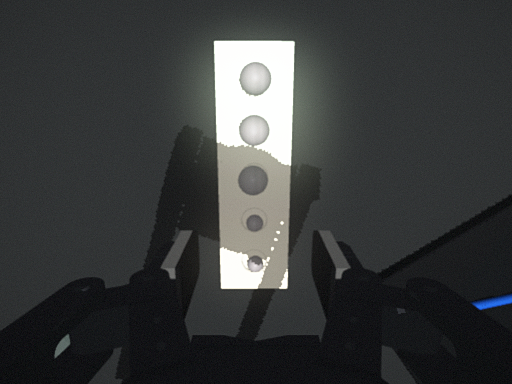

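The wrist view shows the tray row along the image's vertical: large balls at (256,79), (254,130) and (253,181), small ones at (255,223) and (255,264). The fingers straddle the row symmetrically.

Run:
```python
from h import *
s=load('w4'); P=cloud(s)
for u,v,r in [(255.5,79,12.5),(254,130,12.5),(253,181,12.5),(255,223,7.5),(255,264,7.5)]:
    q=onz(s,u,v,11+r)
    m=(np.hypot(*(P[...,:2]-q[:2]).transpose(2,0,1))<r+2)&(P[...,2]>19)&(s['d']>0)
    Q=P[m]; 
    from scipy.optimize import least_squares
    b=least_squares(lambda c:np.linalg.norm(Q-c,axis=1)-r,q,loss='soft_l1') if len(Q)>20 else None
    print(q.round(1),len(Q),b and b.x.round(1))
```

```text
[ 555.  -303.5   23.5] 841 [ 555.2 -303.4   22.9]
[ 518.2 -290.7   23.5] 736 [ 518.1 -291.    22.7]
[ 478.5 -277.3   23.5] 4757 [ 479.6 -277.8  228.2]
[ 440.7 -267.2   18.5] 211 [ 441.1 -267.2   17.8]
[ 402.8 -255.3   18.5] 195 [ 403.5 -255.8   17.9]
```

```bash
python3 -m jog '[[[0,-0.03,0.8,0,0,0,0.55],[0,0,0.8,0,0,0,0.55],[0,0,0.7,0,0,0,0.55],[0,0,0.38,0,0,0,0.55],[0,0,0,0,0,0,0.55]]]' 40
python3 go.py 480 -279 17 -17.4
```

```text
time: 9.85
tool_pos: [478.5, -278.3, 16.3]
tcp_rot: [-180.0, 0.0, -17.5]
ft_force: [0.5, -0.7, -0.8]
finger_gap: 47.1
t 9.85 pos [ 478.5 -278.3   16.3] rot [-180.     0.   -17.5] gap 47.1 F [ 0.5 -0.7 -0.8]
tool-unit shift [ 0.033  0.003 -0.014] rz -0.0002
```

```bash
python3 -m jog '[[[0.03,0,0,0,0,0,0.2],[0,0,0,0,0,0,0.1],[0,0,0,0,0,0,0.1],[0,0,0,0,0,0,0.1],[0,0,0,0,0,0,0.1]]]' 40
python3 -m jog '[[[0,0,-0.2,0,0,0,0.1],[0,0,-0.8,0,0,0,0.1],[0,0,0,0,0,0,0.1]]]'
python3 go.py 511.6 160.7 200 -17.4
python3 -c "
from h import *
shot('wrist','w5')"
```

```text
time: 10.48
tool_pos: [481.6, -280.0, 18.5]
tcp_rot: [179.9, -0.2, -17.5]
ft_force: [0.7, 0.5, 6.1]
finger_gap: 22.4
time: 10.85
tool_pos: [482.3, -280.7, 70.7]
tcp_rot: [179.9, -0.4, -17.5]
ft_force: [-0.0, -0.7, -0.8]
finger_gap: 22.2
t 10.85 pos [ 482.3 -280.7   70.7] rot [179.9  -0.4 -17.5] gap 22.2 F [-0.  -0.7 -0.8]
tool-unit shift [-2.076 -8.591 -2.619] rz -0.0002
```

View pics/w5.png

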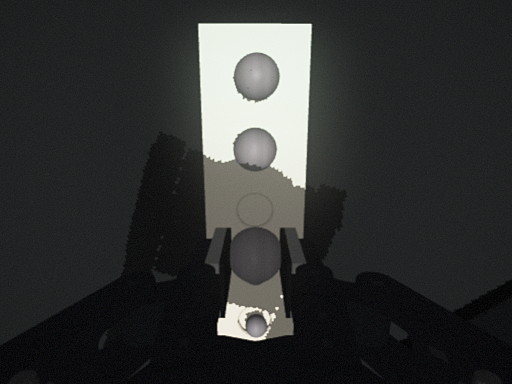

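The ball is held between the pads at (255,255). The pocket behind it at (255,210) is empty, and the two remaining large balls are undisturbed.

```bash
python3 -m jog '[[[0,0,-0.9,0,0,0,0.1],[0,0,-0.9,0,0,0,0.1],[-0.2,-0.8,-0.5,0,0,0,0.1],[-0.23,-0.97,-0.3,0,0,0,0.1],[-0.23,-0.97,0,0,0,0,0.1],[-0.23,-0.97,0,0,0,0,0.1],[-0.23,-0.97,0,0,0,0,0.1],[-0.24,-0.97,0,0,0,0,0.1],[-0.24,-0.97,0,0,0,0,0.1],[-0.24,-0.97,0,0,0,0,0.1],[-0.24,-0.97,0,0,0,0,0.1],[0,0,0,0,0,0,0.1]]]'
python3 go.py 511.6 160.7 141 -17.4
```

```text
time: 12.4
tool_pos: [508.2, 163.6, 195.1]
tcp_rot: [180.0, 0.1, -17.2]
ft_force: [0.5, -1.0, -0.7]
finger_gap: 21.7
t 12.4 pos [508.2 163.6 195.1] rot [ 1.80e+02  1.00e-01 -1.72e+01] gap 21.7 F [ 0.5 -1.  -0.7]
tool-unit shift [0.084 0.034 1.082] rz 0.0004
```

```bash
python3 -m jog '[[[0.08,0.03,0.4,0,0,0,0.1],[0,0,0.4,0,0,0,0.1],[0,0,0.2,0,0,0,0.1],[0,0,0,0,0,0,0.1],[0,0,0,0,0,0,0.1]]]'
python3 go.py 511.6 160.7 141 -17.4
```

```text
time: 13.02
tool_pos: [513.0, 157.6, 146.8]
tcp_rot: [-180.0, -0.0, -17.5]
ft_force: [-0.0, 0.0, 0.7]
finger_gap: 22.0
t 13.03 pos [513.  157.6 146.8] rot [-180.    -0.   -17.5] gap 22.0 F [-0.   0.   0.7]
tool-unit shift [-0.045 -0.05   0.115] rz -0.0003
```

```bash
python3 -m jog '[[[-0.04,-0.05,0.09,0,0,0,0.1],[0,0,0,0,0,0,0.1],[0,0,0,0,0,0,0.1]]]'
python3 go.py 511.6 160.7 141 -17.4
python3 -m jog '[[[0,0,0,0,0,0,0.55],[0,0,0,0,0,0,0.55],[0,0,0,0,0,0,0.55],[0,0,-0.6,0,0,0,0.55],[0,0,-0.7,0,0,0,0.55],[0,0,0,0,0,0,0.55]]]'
python3 -c "
from h import *
shot('wrist','w6'); s=load('w6'); P=cloud(s); q=[511.6,160.7]
m=(np.hypot(*(P[...,:2]-q).transpose(2,0,1))<19)&(s['d']>0); print('pot interior z max/med',m.sum(),np.percentile(P[m][:,2],[5,50,95]).round(1))"
python3 go.py 518.5 -291 200 -17.4
```

```text
time: 13.4
tool_pos: [511.5, 161.0, 142.0]
tcp_rot: [-180.0, -0.0, -17.5]
ft_force: [-0.0, -0.4, -0.7]
finger_gap: 21.9
t 13.4 pos [511.5 161.  142. ] rot [-180.    -0.   -17.5] gap 21.9 F [-0.  -0.4 -0.7]
tool-unit shift [0.004 0.006 0.02 ] rz -0.0002
time: 14.15
tool_pos: [513.6, 161.3, 210.6]
tcp_rot: [-179.8, -0.3, -17.5]
ft_force: [0.7, -0.1, 0.2]
finger_gap: 47.0
pot interior z max/med 7039 [111.3 289.5 297.6]
t 14.2 pos [512.6 161.1 208.5] rot [-179.9   -0.2  -17.5] gap 47.1 F [-0.2 -0.8  0.1]
tool-unit shift [2.829 8.589 0.164] rz -0.0002
```

View pics/w6.png

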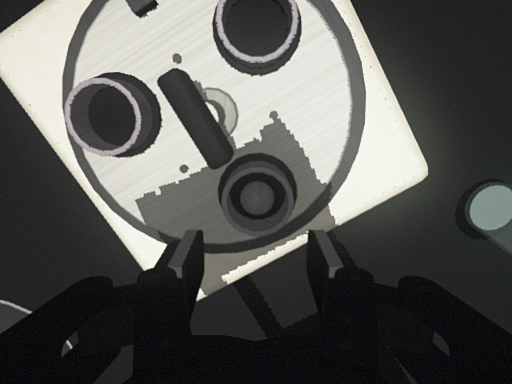

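The first ball lies in the near pot at (258,197); its rim is undisturbed. Next is the second ball.

```bash
python3 -m jog '[[[0.31,0.95,0,0,0,0,0.55],[0.31,0.95,0,0,0,0,0.55],[0.31,0.95,0,0,0,0,0.55],[0.31,0.95,0,0,0,0,0.55],[0.32,0.95,0,0,0,0,0.55],[0.32,0.95,0,0,0,0,0.55],[0.32,0.95,0.3,0,0,0,0.55],[0.32,0.95,0.6,0,0,0,0.55],[0.32,0.95,0.7,0,0,0,0.55],[0,0,0.8,0,0,0,0.55],[0,0,0,0,0,0,0.55],[0,0,0,0,0,0,0.55]]]'
python3 go.py 518.5 -291 19.5 -17.4
```

```text
time: 15.7
tool_pos: [518.7, -289.1, 87.5]
tcp_rot: [-180.0, 0.0, -17.4]
ft_force: [0.7, 0.0, 0.4]
finger_gap: 47.0
t 15.7 pos [ 518.7 -289.1   87.5] rot [-180.     0.   -17.4] gap 47.0 F [0.7 0.  0.4]
tool-unit shift [0.008 0.038 1.359] rz -0.0001
```

```bash
python3 -m jog '[[[0.01,0.03,0.5,0,0,0,0.55],[0,0,0.5,0,0,0,0.55],[0,0,0.34,0,0,0,0.55],[0,0,0,0,0,0,0.4],[0,0,0,0,0,0,0.1],[0,0,0,0,0,0,0.1],[0,0,0,0,0,0,0.1],[0,0,0,0,0,0,0.1]]]' 40
python3 -m jog '[[[0,0,-0.2,0,0,0,0.1],[0,0,-0.8,0,0,0,0.1],[0,0,-0.9,0,0,0,0.1],[0,0,-0.9,0,0,0,0.1],[0,0,-0.6,0,0,0,0.1],[0,0,0,0,0,0,0.1]]]'
python3 go.py 595.3 238.5 200 -17.4
```

```text
time: 16.7
tool_pos: [519.3, -291.7, 20.9]
tcp_rot: [180.0, -0.1, -17.5]
ft_force: [0.6, -0.7, 5.1]
finger_gap: 21.7
time: 17.45
tool_pos: [519.9, -292.2, 193.6]
tcp_rot: [179.9, -0.3, -17.5]
ft_force: [-0.7, -0.1, -1.1]
finger_gap: 22.1
t 17.45 pos [ 519.9 -292.2  193.6] rot [179.9  -0.3 -17.5] gap 22.1 F [-0.7 -0.1 -1.1]
tool-unit shift [ -1.75  -10.575  -0.156] rz -0.0002
```

```bash
python3 -m jog '[[[-0.16,-0.96,-0.3,0,0,0,0.1],[-0.16,-0.96,-0.2,0,0,0,0.1],[-0.16,-0.96,0,0,0,0,0.1],[-0.16,-0.96,0,0,0,0,0.1],[-0.16,-0.96,0,0,0,0,0.1],[-0.16,-0.96,0,0,0,0,0.1],[-0.16,-0.96,0,0,0,0,0.1],[-0.16,-0.96,0,0,0,0,0.1],[-0.16,-0.96,0,0,0,0,0.1],[-0.16,-0.96,0,0,0,0,0.1],[-0.15,-0.96,0,0,0,0,0.1],[0,0,0,0,0,0,0.1]]]'
python3 -m jog '[[[0,0,0,0,0,0,0.1],[0,0,0,0,0,0,0.1]]]'
python3 go.py 595.3 238.5 141 -17.4
```

```text
time: 18.95
tool_pos: [592.2, 241.9, 212.2]
tcp_rot: [179.9, 0.2, -17.3]
ft_force: [-0.7, -0.9, -0.8]
finger_gap: 22.3
time: 19.2
tool_pos: [593.4, 237.5, 214.1]
tcp_rot: [179.9, 0.0, -17.6]
ft_force: [-0.2, 0.8, -0.8]
finger_gap: 21.9
t 19.2 pos [593.4 237.5 214.1] rot [179.9   0.  -17.6] gap 21.9 F [-0.2  0.8 -0.8]
tool-unit shift [ 0.031 -0.032  1.462] rz -0.0004
```

```bash
python3 -m jog '[[[0.03,-0.03,0.5,0,0,0,0.1],[0,0,0.5,0,0,0,0.1],[0,0,0.4,0,0,0,0.1],[0,0,0.02,0,0,0,0.1],[0,0,0,0,0,0,0.1],[0,0,0,0,0,0,0.1],[0,0,0,0,0,0,0.1]]]'
python3 go.py 595.3 238.5 141 -17.4
```

```text
time: 20.08
tool_pos: [596.1, 240.0, 144.9]
tcp_rot: [-179.9, -0.1, -17.5]
ft_force: [-0.3, -0.1, -0.7]
finger_gap: 21.7
t 20.07 pos [596.1 240.  144.9] rot [-1.799e+02 -1.000e-01 -1.750e+01] gap 21.7 F [-0.3 -0.1 -0.7]
tool-unit shift [-0.006  0.033  0.078] rz -0.0002
```

```bash
python3 -m jog '[[[0,0.03,0.05,0,0,0,0.1],[0,0,0,0,0,0,0.1],[0,0,0,0,0,0,0.1],[0,0,0,0,0,0,0.55],[0,0,0,0,0,0,0.55],[0,0,0,0,0,0,0.55],[0,0,-0.6,0,0,0,0.55],[0,0,-0.8,0,0,0,0.55],[0,0,0,0,0,0,0.55],[0,0,0,0,0,0,0.55]]]'
python3 -c "
from h import *
shot('wrist','w7')"
python3 go.py 556 -303 200 -17.4
```

```text
time: 21.32
tool_pos: [595.0, 238.3, 211.1]
tcp_rot: [-180.0, -0.0, -17.5]
ft_force: [-0.6, 0.4, -0.8]
finger_gap: 46.7
t 21.38 pos [594.5 238.2 210.1] rot [ 1.799e+02  1.000e-01 -1.750e+01] gap 46.8 F [-0.8 -0.5  0.3]
tool-unit shift [ 2.516 10.555  0.208] rz -0.0002
```

View pics/w7.png

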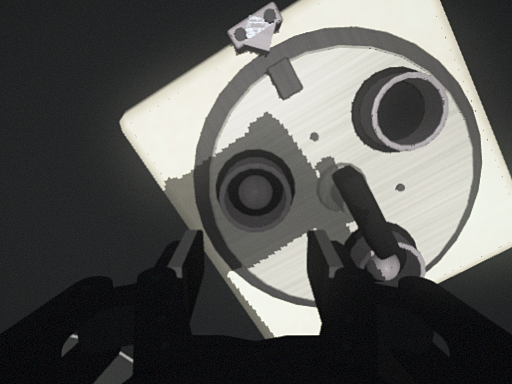

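Ball 2 is in the left pot at (256,191) and ball 1 is in the near pot at (388,264). The lug (277,62) lines up with the latch tip (270,50) from the hub (336,187).

```bash
python3 -m jog '[[[0.22,0.96,0,0,0,0,0.55],[0.23,0.96,0,0,0,0,0.55],[0.23,0.96,0,0,0,0,0.55],[0.23,0.96,0,0,0,0,0.55],[0.23,0.96,0,0,0,0,0.55],[0.23,0.96,0,0,0,0,0.55],[0.23,0.96,0,0,0,0,0.55],[0.23,0.96,0,0,0,0,0.55],[0.23,0.96,0.4,0,0,0,0.55],[0.23,0.96,0.6,0,0,0,0.55],[0.23,0.95,0.7,0,0,0,0.55],[0,0,0.8,0,0,0,0.55]]]'
python3 -m jog '[[[0,0,0,0,0,0,0.55],[0,0,0,0,0,0,0.55],[0,0,0,0,0,0,0.55]]]'
python3 go.py 556 -303 20 -17.4
```

```text
time: 22.88
tool_pos: [555.3, -306.0, 84.0]
tcp_rot: [180.0, 0.0, -17.7]
ft_force: [0.7, 0.1, -0.6]
finger_gap: 46.9
time: 23.25
tool_pos: [558.3, -302.7, 88.8]
tcp_rot: [179.9, -0.2, -17.4]
ft_force: [-0.0, 0.3, 0.0]
finger_gap: 46.8
t 23.25 pos [ 558.3 -302.7   88.8] rot [179.9  -0.2 -17.4] gap 46.8 F [-0.   0.3  0. ]
tool-unit shift [-0.048  0.018  1.376] rz -0.0001
```

```bash
python3 -m jog '[[[-0.03,0.01,0.5,0,0,0,0.55],[0,0,0.5,0,0,0,0.55],[0,0,0.36,0,0,0,0.55],[0,0,0,0,0,0,0.4],[0,0,0,0,0,0,0.1],[0,0,0,0,0,0,0.1],[0,0,0,0,0,0,0.1],[0,0,0,0,0,0,0.1]]]' 40
python3 -m jog '[[[0,0,-0.2,0,0,0,0.1],[0,0,-0.8,0,0,0,0.1],[0,0,-0.9,0,0,0,0.1],[0,0,-0.9,0,0,0,0.1],[0,0,-0.9,0,0,0,0.1],[0,0,0,0,0,0,0.1]]]'
python3 go.py 620.8 127.1 212 -17.4
```

```text
time: 24.25
tool_pos: [555.8, -303.1, 19.2]
tcp_rot: [180.0, -0.1, -17.5]
ft_force: [-0.1, -0.6, 2.7]
finger_gap: 22.1
time: 25.0
tool_pos: [557.6, -304.2, 209.8]
tcp_rot: [179.9, -0.5, -17.5]
ft_force: [0.5, -0.3, -1.1]
finger_gap: 22.1
t 25.0 pos [ 557.6 -304.2  209.8] rot [179.9  -0.5 -17.5] gap 22.1 F [ 0.5 -0.3 -1.1]
tool-unit shift [-1.385 -8.608 -0.079] rz -0.0002
```

```bash
python3 -m jog '[[[-0.15,-0.95,0,0,0,0,0.1],[-0.15,-0.95,0,0,0,0,0.1],[-0.15,-0.95,0,0,0,0,0.1],[-0.15,-0.95,0,0,0,0,0.1],[-0.15,-0.96,0,0,0,0,0.1],[-0.16,-0.96,0,0,0,0,0.1],[-0.16,-0.96,0,0,0,0,0.1],[-0.16,-0.96,0,0,0,0,0.1],[-0.16,-0.96,0,0,0,0,0.1],[0,0,0,0,0,0,0.1],[0,0,0,0,0,0,0.1],[0,0,0,0,0,0,0.1]]]'
python3 go.py 620.8 127.1 141 -17.4
```

```text
time: 26.5
tool_pos: [617.9, 127.0, 203.0]
tcp_rot: [180.0, 0.0, -17.6]
ft_force: [-0.2, 0.1, -1.6]
finger_gap: 22.4
t 26.5 pos [617.9 127.  203. ] rot [180.    0.  -17.6] gap 22.4 F [-0.2  0.1 -1.6]
tool-unit shift [ 0.056 -0.02   1.239] rz -0.0005
```

```bash
python3 -m jog '[[[0.04,-0.01,0.5,0,0,0,0.1],[0,0,0.4,0,0,0,0.1],[0,0,0.3,0,0,0,0.1],[0,0,0,0,0,0,0.1],[0,0,0,0,0,0,0.1],[0,0,0,0,0,0,0.1],[0,0,0,0,0,0,0.1]]]'
python3 go.py 620.8 127.1 141 -17.4
```

```text
time: 27.38
tool_pos: [620.6, 128.4, 144.2]
tcp_rot: [-180.0, -0.1, -17.5]
ft_force: [0.8, -0.2, 0.2]
finger_gap: 22.3
t 27.38 pos [620.6 128.4 144.2] rot [-1.80e+02 -1.00e-01 -1.75e+01] gap 22.3 F [ 0.8 -0.2  0.2]
tool-unit shift [0.011 0.023 0.063] rz -0.0002
```

Release, then retreat toward the tray side so the mill is clear for a top view.

```bash
python3 -m jog '[[[0.01,0.02,0.03,0,0,0,0.1],[0,0,0,0,0,0,0.1],[0,0,0,0,0,0,0.55],[0,0,0,0,0,0,0.55],[0,0,0,0,0,0,0.55],[0,0,-0.6,0,0,0,0.55],[0,0,-0.8,0,0,0,0.55],[0,0,-0.8,0,0,0,0.55],[-0.5,0.6,0,0,0,0,0.55],[-0.8,0.6,0,0,0,0,0.55],[-0.8,0.6,0,0,0,0,0.55],[0,0,0,0,0,0,0.55]]]'
python3 -m jog '[[[-0.5,0.8,0,0,0,0,0.55],[0,0.95,0,0,0,0,0.55],[0,0.95,0,0,0,0,0.55],[0,0,0,0,0,0,0.55]]]'
python3 -c "
from h import *
shot('top','top2'); a=cv2.imread('pics/top2.png');cv2.imwrite('pics/top2b.png',cv2.resize(a,(800,600)))"
python3 meas.py top2|head -2
```

```text
time: 28.88
tool_pos: [490.3, 72.1, 251.2]
tcp_rot: [180.0, 0.1, -17.5]
ft_force: [0.2, 0.6, 0.3]
finger_gap: 46.8
time: 29.38
tool_pos: [428.9, -50.9, 252.5]
tcp_rot: [180.0, -0.1, -17.7]
ft_force: [0.1, 0.6, -0.3]
finger_gap: 47.0
rim pts 530 133.9828165759624
rotor c [574.7 173.8] pot ang 73.0 rms 6.9
```

View pics/top2b.png

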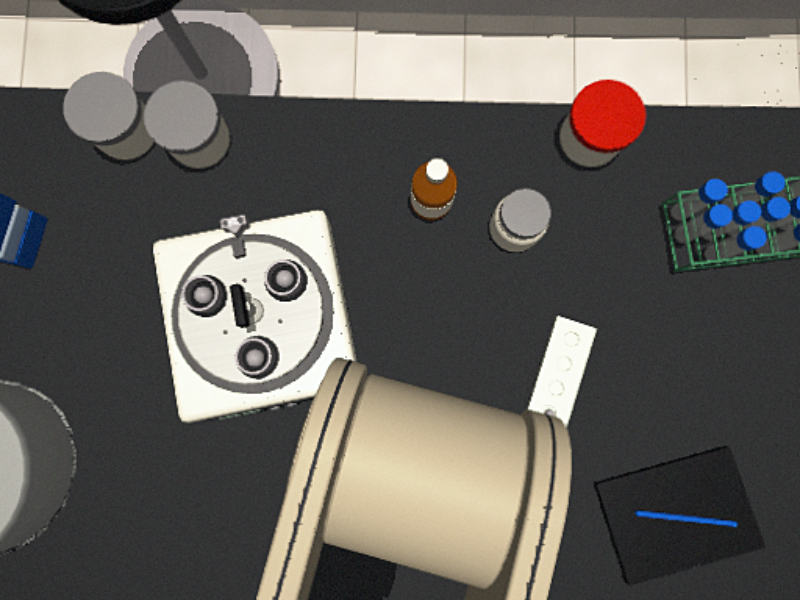

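The top view shows a ball in each pot at (204,295), (286,279) and (256,356). The lug (238,247) faces the latch tip (234,233), the large-ball pockets are empty, and the bottle and jar are unmoved.

```bash
python3 -c "
from h import *
print(telemetry.sense()['qd'].round(2)); print(job.hand_in())"
```

```text
[ 2.51  0.59 -0.33  0.61  0.14  0.86]
the job is handed in; nothing more can be done
None
```

I turned the rotor about 36° clockwise by its handle (the shorter way), then put one large ball in each of the three pots, letting each go at the pot's mouth. I handed the job in at about 29 s of the 69 s allowed. No verdict came back.

**Checks that agreed:**
- **Balls:** the last top view shows one ball in each pot, and the three large-ball pockets in the tray are empty.
- **Rotor:** the pot fit from the last top view puts the lug at about 13.0°. The latch direction from the housing is about 13.2°, so the rotor is near zero. Clicking the latch tip in the pictures gave 13.1° to 14.3°, within the 5° tolerance either way.
- **Bottle and jar:** both look unmoved.
- **Force:** the highest reading was about 6 N, when the fingertips touched the tray as they closed.

**Checks that disagreed or were incomplete:**
- **Rotor centre:** the cameras differed by about 3 mm, so I used the centre worked out from the handle grip.
- **Pot fit:** it had a larger residual (6.9 mm) in the last top view. I put this down to the balls and the arm showing up in the depth data.
- **Beaker and small balls:** the arm hid the beaker and at least one small ball in that view. The tool stayed above 190 mm while passing, and I saw no contact.
- **Arm motion:** the arm was still drifting slightly at hand-in (base joint 2.5°/s), in free air.

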